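Feed the boot studs through the gate into the press slot

TASK

On the feed tray of the riveting press lie three round brass boot studs and one square buckle plate. With the fingertips, push the round studs along the deck and through the narrow gate one at a time, so that each has dropped into the slot before the next one enters the gate; do not pick anything up. Leave the square plate lying on the open part of the tray, clear of the gate, and the things around the tray where they are.

Things in the scene. Friction and masses are not known exactly. Their poses are not given: they have to be found in the camera images.
- tray: feed tray of a riveting press, fixed to the bench. Origin: on the bench under it; x = feed direction (tray to gate to slot), y left of that, z up. In this frame, in mm: flat deck at z = 60, x -140 to 85, y -130 to 130; walls 6 to 8 thick stand 14 above the deck all round. Two fences slant in from (10, +-130) to the gate's mouth at (55, +-22)
- gate (a point): middle of the gate's mouth at deck height, tray frame (55, 0, 60) mm; axes as the tray's. The gate is a straight passage 44 mm wide between rails 14 mm high, 30 mm long, tray x = 55 to 85 mm
- slot (a point): middle of the slot's opening at deck height, tray frame (110, 0, 60) mm; axes as the tray's. The slot is 44 mm wide, x = 85 to 135 mm, right behind the gate: the deck ends in a sharp lip at x = 85, a 14 mm high stop ends it. Below is the magazine, a hollow 65 x 100 mm with its floor 5 mm above the bench; a stud tips in once its centre is past the lip
- stud0: round brass boot stud, one of three alike: disc of 34 mm diameter with an upright edge 7 mm high and a low dome, 10.5 mm high in all, about 60 g; starts lying flat, dome up, on the tray's deck. Origin: centre of its underside, z up through the dome
- stud1: round brass boot stud, one of three alike: disc of 34 mm diameter with an upright edge 7 mm high and a low dome, 10.5 mm high in all, about 60 g; starts lying flat, dome up, on the tray's deck. Origin: centre of its underside, z up through the dome
- stud2: round brass boot stud, one of three alike: disc of 34 mm diameter with an upright edge 7 mm high and a low dome, 10.5 mm high in all, about 60 g; starts lying flat, dome up, on the tray's deck. Origin: centre of its underside, z up through the dome
- plate: square brass buckle plate 32 x 32 mm, 9.5 mm high, about 60 g, lying on the deck among the studs (the four lie in a row across the tray, in any order); it must stay there. Origin: centre of its underside
- last: bystander: orange plastic shoe last, about 220 mm long and 97 mm high, standing on the bench beyond the tray's -y side. Origin: its underside, near the middle
- glue: bystander: white plastic bottle, 56 mm diameter, 130 mm high, on the bench beyond the tray's -y side near the slot. Origin: centre of its underside
- spool: bystander: grey thread spool, 50 mm diameter, 56 mm high, on the bench beyond the slot's end. Origin: centre of its underside
- hammer: bystander: hammer lying on the bench behind the tray's back wall (-x side). Origin: its underside, on the shaft's line

How it is judged (in metres and radians):
At the end, for the whole second after the job is handed in: all three round studs lie at rest in the magazine under the slot (at least 12 mm below the deck); the square plate lies flat at rest on the deck with its centre at least 12 mm short of the gate's mouth; last, bottle, spool and hammer are within 30 mm of where they started (x of stud0 in the frame of tray between 0.08 and 0.155 m and y of stud0 in the frame of tray between -0.055 and 0.055 m and z of each of stud0, stud1, stud2 in the frame of tray below 0.048 m and linear speed of each of stud0, stud1, stud2, plate below 0.03 m/s and x of stud1 in the frame of tray between 0.08 and 0.155 m and y of stud1 in the frame of tray between -0.055 and 0.055 m and x of stud2 in the frame of tray between 0.08 and 0.155 m and y of stud2 in the frame of tray between -0.055 and 0.055 m and x of plate in the frame of tray between -0.14 and 0.043 m and y of plate in the frame of tray between -0.131 and 0.131 m and z of plate in the frame of tray between 0.055 and 0.066 m and distance of each of last, glue, spool, hammer from where it was at the start of the episode below 0.03 m); the robot touches nothing.
It fails at once if two studs are in the gate at once (a second one's centre is past or within 12 mm of the gate's mouth while the first has not yet dropped into the slot) ((x of stud0 in the frame of tray between 0.043 and 0.095 m and y of stud0 in the frame of tray between -0.03 and 0.03 m and z of each of stud0, stud1 in the frame of tray above 0.056 m and x of stud1 in the frame of tray between 0.043 and 0.095 m and y of stud1 in the frame of tray between -0.03 and 0.03 m) or (x of stud0 in the frame of tray between 0.043 and 0.095 m and y of stud0 in the frame of tray between -0.03 and 0.03 m and z of each of stud0, stud2 in the frame of tray above 0.056 m and x of stud2 in the frame of tray between 0.043 and 0.095 m and y of stud2 in the frame of tray between -0.03 and 0.03 m) or (x of stud1 in the frame of tray between 0.043 and 0.095 m and y of stud1 in the frame of tray between -0.03 and 0.03 m and z of each of stud1, stud2 in the frame of tray above 0.056 m and x of stud2 in the frame of tray between 0.043 and 0.095 m and y of stud2 in the frame of tray between -0.03 and 0.03 m)).
It fails at once if a stud or the square plate is lifted (more than 24 mm above the deck) (z of any of stud0, stud1, stud2, plate in the frame of tray above 0.084 m).
It fails at once if the square plate goes into the gate (x of plate in the frame of tray above 0.06 m and y of plate in the frame of tray between -0.03 and 0.03 m).
It fails at once if a bystander (last, bottle, spool, hammer) is shifted more than 30 mm (distance of any of last, glue, spool, hammer from where it was at the start of the episode above 0.03 m).
It also fails if it takes over 72 s, if anything falls off the work surface, if the arm or the gripper's body presses on something with over 40 N, if the wrist force passes 120 N, or if a joint passes its speed limit or range.

ROBOT

A 6-joint arm with a two-finger parallel gripper is mounted at the origin on the work surface. World frame = base frame: x ahead of the robot, y to its left, z up, the work surface at z = 0. Lengths are in mm, angles in rad, forces in N, time in s.
With the tool pointing down it reaches from about 350 to 975 mm from the base axis. Payload 7.1 kg.
Tool frame: the origin (TCP) lies midway between the tips of the shut fingers; the grasp point (between the pads) lies 19 mm behind it (ctrl.grip_depth is the distance from the TCP to the grasp point, in mm); z points along the fingers, y is the line along which they close (so a half turn about z gives the same grasp; the last joint's range is limited). The gripper opens to 88 mm and grips with 3 to 60 N. Pads are 20 mm wide; open, the fingers measure 115 mm over their backs; the gripper's body (75 mm by 178 mm) begins 61 mm behind the grasp point.
Start: joints at [1.291, 0.423, 1.63, -0, 1.089, -0.019], TCP at [161.127, 603.857, 222.675] pointing down, gripper open.
Joint ranges: [-3, 3], [-0.9, 2.11], [0.09, 2.58], [-1.31, 4.45], [0.11, 2.69], [-2.54, 2.54]. Speed limits (rad/s): [2.39, 2.39, 3.01, 3.14, 3.14, 3.14].

INTERFACE

Orientations are given as a rotation vector (axis times angle).
In Python, from workcell import ctrl, cams gives the robot as it stands.
- The arm moves only by the tool move_arm, never from a script. Its argument "steps" is a list of rows, each a list of 3 entries, a list of its own where there are three numbers: the shift along the tool's x, y, z in units of 25 mm (1.0 is 25 mm), then the turn about the tool's z in units of 5 degrees (1.0 is 5 degrees), then the closure, from 0 (fully open) to 1 (shut). A call has 1 to 20 rows; each row shifts and turns the commanded pose from where the row before left it, along the tool's axes as they then stand; what a row does not reach is not made up. A row lasts 1/12 s, in which the tool goes at most 41.7 mm and 7.16 degrees, less where a joint would pass 70% of its speed; a pose out of reach is approached as far as the arm can. A call is refused whole if a number of a shift passes 1 or a number of a turn 1, either way. A call with a gripper value outside its range is refused whole. The fingers move at their own pace and stop on an object; the grip force is fixed at half the most. Time passes only in rows, so rows that do not move let the fingers close. It gives the time, the measured TCP pose, the force, the opening and the grip force at its end, in the units of the state.
- ctrl.get_obs(): the state, without advancing time (a new reading comes with each control period).
- cams.get_image(name): name is "scene" or "top" or "wrist"; returns a dict with "image" (480x640x3 uint8, red, green, blue), "camera_matrix" (3x3 intrinsics, pixels), "k1" (the pictures are not rectified: a ray, as slopes to the right and down, at radius r is drawn at 1 + k1 r^2 times it, then the intrinsics apply), "xyz" and "rotation" of the camera in the world; the wrist camera has in their place "mount" (4x4, takes a point from camera to tool coordinates, whose origin is the TCP and whose axes are the flange's). Camera axes: x right, y down, z forward; pixel columns grow to the right and rows downward; lengths in mm; the calibration is good to about 2 mm. A picture is of the moment at which its call begins: read the wrist's pose just before it. There is no depth.
- ctrl.close_job(): hands the job in; it is judged then, once.
Trained networks look in the newest picture that a camera, given by its name, has taken for a name from the list of things; names that differ only in an ending like _2 or _b are one class to them, and where a whole thing is asked for, a point or a joint stands for the part that bears it (a point fixed in the world has none). Each returns a list of dicts, best first, with "p" (0 to 1); they miss things now and then, are a little off and sometimes report something else, mostly with a low value. They report only what shows in the picture. A call takes as long as a camera call.
- cams.boxes_of(camera, thing): "rect" ([centre column, centre row, width, height] in pixels, round what is visible of it).
- cams.cut_out(camera, thing): "pixels" (480x640 bool, what is visible of it) and "rect" ([centre column, centre row, width, height] in pixels, round what is visible of it).
The state is a dict: "t": time; "qpos": joint angles; "qvel": joint speeds; "joint_torque": joint torques, N m; "ee_pos": TCP position; "orientation": TCP orientation; "ft_force": force on the tool from outside, world axes, zero at the start; "moment": the same for the moment, N m; "width": finger opening in mm; "grasp_force": force on a finger pad.
Only numpy, scipy, OpenCV 4.12 (cv2) and the standard library are available. Lean on these libraries where they do the work, as an engineer would, in place of code of your own. Each camera call takes 0.05 s, during which the arm holds its last target. There are 200 camera calls.

## Working session

There is one attempt and no reset: what is moved stays moved. The work goes in short steps, Python scripts to look and compute and a tool call to move; the robot and the scene stay as the last step left them, time stands still between calls to the robot, and variables do not carry over. Pictures are saved under pics/ and viewed, at most 10 in all, crops included, and the job is handed in when it is done.

Besides the shell and the picture viewer there is one more tool, called after ">>>" as name(argument=value, ...) on one line, values as JSON. move_arm: Moves the arm, as the interface text tells. Its arguments: {"type":"object","properties":{"steps":{"type":"array"}},"required":["steps"]}

```bash
mkdir -p pics; ls
cat > h.py <<'E'
import numpy as np, cv2
from workcell import ctrl, cams
from scipy.spatial.transform import Rotation as R
def cam(name):
    o=ctrl.get_obs(); c=cams.get_image(name)
    if 'mount' in c:
        T=np.eye(4);T[:3,:3]=R.from_rotvec(o['orientation']).as_matrix();T[:3,3]=o['ee_pos']
        M=T@np.array(c['mount']); c['xyz'],c['rotation']=M[:3,3],M[:3,:3]
    return c
def rot(c):
    r=np.array(c['rotation'],float)
    return r if r.shape==(3,3) else R.from_rotvec(r).as_matrix()
def ray(c,uv):
    K=np.array(c['camera_matrix']); p=cv2.undistortPoints(np.array([[uv]],float),K,np.array([c['k1'],0,0,0,0.]))[0,0]
    return rot(c)@np.array([p[0],p[1],1])
def onz(c,uv,z):
    d=ray(c,uv);o=np.array(c['xyz']);return o+d*(z-o[2])/d[2]
def proj(c,P):
    r=rot(c);p=cv2.projectPoints((r.T@(np.atleast_2d(P)-np.array(c['xyz'])).T).T,np.zeros(3),np.zeros(3),np.array(c['camera_matrix']),np.array([c['k1'],0,0,0,0.]))[0]
    return p[:,0]
def save(c,n): cv2.imwrite('pics/'+n,cv2.cvtColor(c['image'],cv2.COLOR_RGB2BGR))
E
python3 - <<'E'
from h import *
for n in ['top','scene']:
    c=cam(n);save(c,n+'0.png');print(n,c['xyz'],np.round(rot(c),3).tolist(),c['k1'],c['camera_matrix'])
    for t in ['stud0','plate','tray','slot','gate','last','glue','spool','hammer']:
        print(t,[(np.round(b['rect']).tolist(),round(b['p'],2)) for b in cams.boxes_of(n,t)][:5])
print(ctrl.get_obs()['orientation'],ctrl.get_obs()['t'])
E
```

```text
pics
top [461.30859356  30.40872569 859.93882476] [[0.008, -0.975, 0.221], [-1.0, -0.008, 0.001], [0.001, -0.221, -0.975]] 0.006443742413647524 [[472.57929234   0.         315.00585175]
 [  0.         472.57929234 244.19195319]
 [  0.           0.           1.        ]]
stud0 [([375.0, 297.0, 17.0, 20.0], 0.84), ([372.0, 270.0, 21.0, 17.0], 0.65), ([372.0, 330.0, 14.0, 23.0], 0.61)]
plate [([364.0, 241.0, 22.0, 23.0], 0.88)]
tray [([337.0, 292.0, 197.0, 179.0], 0.69)]
slot [([337.0, 291.0, 196.0, 182.0], 0.75)]
gate [([338.0, 288.0, 200.0, 178.0], 0.8), ([334.0, 183.0, 116.0, 63.0], 0.74)]
last [([332.0, 185.0, 113.0, 60.0], 0.78)]
glue [([237.0, 212.0, 40.0, 42.0], 0.78)]
spool [([208.0, 307.0, 34.0, 29.0], 0.58)]
hammer [([467.0, 270.0, 67.0, 144.0], 0.71)]
scene [1316.73521322 -304.3585854   634.64912806] [[0.414, 0.545, -0.729], [0.91, -0.245, 0.334], [0.003, -0.802, -0.598]] -0.100536635940973 [[434.79129725   0.         319.53761885]
 [  0.         434.79129725 243.89344209]
 [  0.           0.           1.        ]]
stud0 [([270.0, 239.0, 17.0, 11.0], 0.58)]
plate [([298.0, 261.0, 17.0, 15.0], 0.74)]
tray [([295.0, 254.0, 153.0, 123.0], 0.7), ([401.0, 249.0, 32.0, 57.0], 0.64)]
slot [([296.0, 255.0, 149.0, 119.0], 0.81), ([271.0, 242.0, 16.0, 11.0], 0.21)]
gate [([294.0, 254.0, 159.0, 119.0], 0.92)]
last [([339.0, 308.0, 85.0, 60.0], 0.67), ([297.0, 255.0, 152.0, 123.0], 0.65)]
glue [([401.0, 250.0, 32.0, 56.0], 0.84)]
spool [([381.0, 219.0, 22.0, 27.0], 0.73)]
hammer [([211.0, 293.0, 71.0, 88.0], 0.72), ([297.0, 253.0, 157.0, 119.0], 0.63)]
[4.08515344e-01 3.11491517e+00 9.68325438e-05] 1.0
```

Run:
```python
import cv2
a=cv2.imread('pics/top0.png')[140:400,190:540];cv2.imwrite('pics/t0c.png',cv2.resize(a,(800,594),interpolation=3))
```

```text
(no output)
```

View pics/t0c.png

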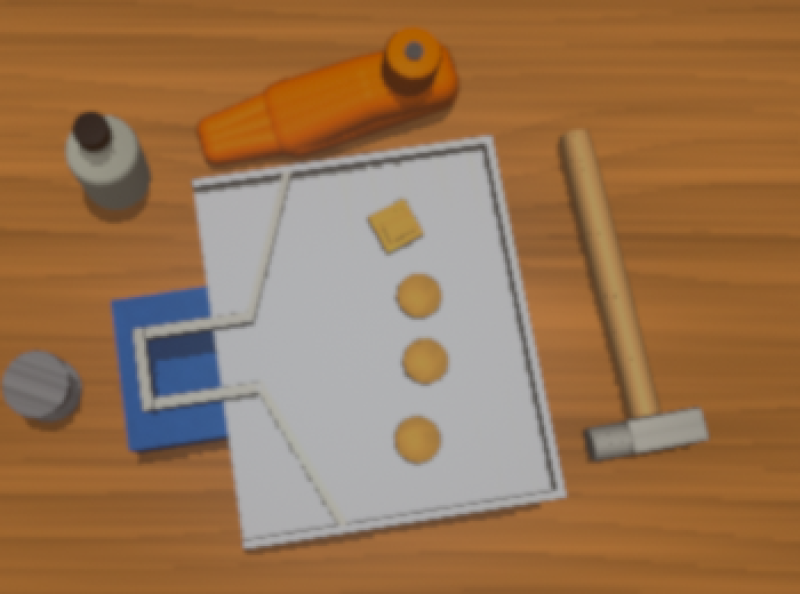

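The tray's feed runs left in the image, which is roughly world +y. In the crop, the plate is at about (397,226) and the studs at (418,296), (425,360) and (417,440). I'll fit the tray pose next.

```bash
cat > fit.py <<'E'
from h import *
from scipy.optimize import least_squares
c=cam('top')
f=np.array([[495,137],[566,496],[287,174],[340,522],[252,320],[260,388],[131,333],[142,410],[215,345]])*350/800+[190,140]
# model (tray mm): outer back corners, fence outer ends, gate mouth rail, stop outer corners
m=np.array([[-147,-137,74],[-147,137,74],[10,-130,74],[10,130,74],[55,-24,74],[55,24,74],[141,-28,74],[141,28,74],[85,-22,60]],float)
def W(p,q): 
    a=R.from_euler('z',p[2]).as_matrix(); return q@a.T+[p[0],p[1],0]
s=least_squares(lambda p:(proj(c,W(p,m))-f).ravel(),[430,0,1.5],loss='soft_l1',x_scale=[10,10,.1])
print(s.x,np.round((proj(c,W(s.x,m))-f),1).tolist())
np.save('tray.npy',s.x)
A=R.from_euler('z',s.x[2]).as_matrix()
def toT(P): return (P-[s.x[0],s.x[1],0])@A
for t in ['stud0','plate']:
    for b in cams.cut_out('top',t):
        ys,xs=np.nonzero(b['pixels']); print(t,round(b['p'],2),b['rect'],len(xs),toT(onz(c,[xs.mean(),ys.mean()],65)).round(1))
img=cv2.resize(c['image'][140:400,190:540],(800,594),interpolation=2)[:,:,::-1].copy()
def line(P):
    p=((proj(c,W(s.x,np.array(P,float)))-[190,140])*800/350*16).astype(int)
    cv2.polylines(img,[p.reshape(-1,1,2)],False,(0,0,255),1,cv2.LINE_AA,4)
line([[10,-130,74],[55,-22,74],[135,-22,74],[135,22,74],[55,22,74],[10,130,74]])
line([[10,-130,60],[-140,-130,60],[-140,130,60],[10,130,60]]);line([[85,-22,60],[85,22,60]])
cv2.imwrite('pics/fit.png',img)
o=ctrl.get_obs();print(toT(o['ee_pos']),R.from_rotvec(o['orientation']).as_matrix().round(3).tolist())
E
python3 fit.py
```

```text
[562.22655321  -1.49854188   1.73236122] [[-1.9, -0.7], [0.0, 2.2], [0.7, 0.1], [2.3, 1.7], [-0.8, 0.3], [-0.1, -1.0], [0.9, 0.1], [0.2, -0.1], [-1.6, -5.6]]
stud0 0.6 [371.4, 331.1, 14.9, 24.1] 321 [-52.4  79.3  65. ]
stud0 0.53 [373.0, 269.9, 19.8, 19.8] 306 [-72.1 -24.5  65. ]
plate 0.64 [363.8, 241.1, 29.3, 21.5] 353 [-64.3 -79.5  65. ]
[661.97790055 298.4600101  222.67714712] [[-0.966, 0.258, 0.0], [0.258, 0.966, 0.0], [-0.0, 0.0, -1.0]]
```

View pics/fit.png

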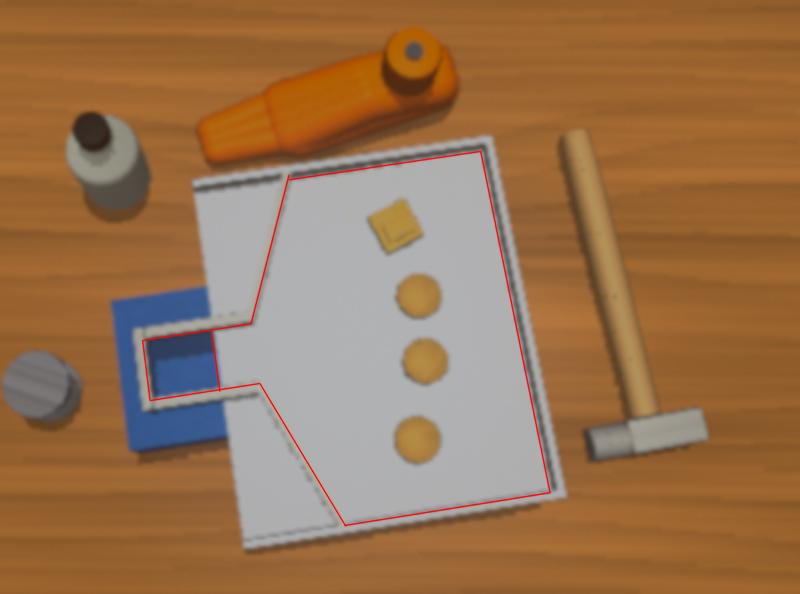

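The overlay matches the slot, rails and back wall to about 2 mm. I'll drop my one mislabelled point, find the brass parts by colour, and plan the approach so the wrist camera can refine the fit.

```bash
sed -i 's/,\[215,345\]\]/]/; s/,\[85,-22,60\]\],float/],float/' fit.py
cat >> fit.py <<'E'
hsv=cv2.cvtColor(c['image'],cv2.COLOR_RGB2HSV)
mk=cv2.inRange(hsv,(10,110,80),(30,255,255)); poly=(proj(c,W(s.x,np.array([[-135,-125,60],[-135,125,60],[5,125,60],[45,0,60],[5,-125,60]],float)))).astype(np.int32)
pm=np.zeros_like(mk);cv2.fillPoly(pm,[poly],255)
n,l,st,ce=cv2.connectedComponentsWithStats(mk&pm)
for i in range(1,n):
    if st[i,4]>60: print('brass',st[i].tolist(),toT(onz(c,ce[i],65)).round(1))
yaw=s.x[2]; print('tool y heading in tray deg',np.degrees(np.arctan2(.966,.258)-yaw))
B=R.from_rotvec(o['orientation']).as_matrix()
for T in [[-120,0,160]]:
    print('target shift tool units',(B.T@(W(s.x,np.array([T],float))[0]-o['ee_pos'])/25).round(2),W(s.x,np.array([T],float)))
E
python3 fit.py
```

```text
[562.56526936  -1.19490673   1.73245397] [[-2.1, -0.9], [-0.2, 1.9], [0.5, -0.1], [2.1, 1.4], [-1.0, 0.1], [-0.3, -1.2], [0.7, -0.1], [0.0, -0.3]]
stud0 0.79 [372.3, 331.2, 17.4, 21.0] 314 [-52.2  79.3  65. ]
stud0 0.62 [375.5, 296.2, 19.7, 20.5] 336 [-67.8  23.7  65. ]
stud0 0.61 [373.0, 270.6, 18.3, 19.9] 316 [-72.3 -24.1  65. ]
plate 0.53 [364.1, 239.4, 28.9, 23.8] 367 [-64.7 -79.2  65. ]
[661.7882044  298.8407245  222.67769633] [[-0.966, 0.258, -0.0], [0.258, 0.966, -0.0], [0.0, -0.0, -1.0]]
brass [352, 228, 22, 22, 300] [-63.7 -80.3  65. ]
brass [364, 260, 19, 19, 259] [-71.7 -24.9  65. ]
brass [367, 289, 18, 19, 265] [-67.6  23.7  65. ]
brass [363, 323, 19, 19, 287] [-51.6  78.6  65. ]
tool y heading in tray deg -24.21586568763878
target shift tool units [-23.72 -23.62   2.51] [[ 581.87980479 -119.63032677  160.        ]]
```

>>> move_arm(steps=[[[0, 0, 0], 1, 0.9], [[0, 0, 0], 1, 0.9], [[0, 0, 0], 1, 0.9], [[0, 0, 0], 1, 0.9], [[0, 0, 0], 1, 0.9], [[0, 0, 0], 1, 0.9], [[0, 0, 0], 1, 0.9], [[0, 0, 0], 1, 0.9], [[0, 0, 0], 1, 0.9], [[0, 0, 0], 1, 0.9], [[0, 0, 0], 1, 0.9], [[0, 0, 0], 1, 0.9], [[0, 0, 0], 1, 0.9], [[0, 0, 0], 0.16, 0.9], [[-1, 0.4, 0], 0, 0.9], [[-1, 0.4, 0], 0, 0.9], [[-1, 0.4, 0], 0, 0.9], [[-1, 0.4, 0], 0, 0.9], [[-1, 0.4, 0], 0, 0.9], [[-1, 0.4, 0], 0, 0.9]])

```text
t: 2.97
ee_pos: [244.9, 464.4, 222.8]
orientation: [-2.032, -2.396, -0.0]
ft_force: [0.1, 0.2, -0.4]
width: 8.4
grasp_force: 0.0
```

>>> move_arm(steps=[[[-1, 0.4, 0], 0, 0.9], [[-1, 0.4, 0], 0, 0.9], [[-1, 0.4, 0], 0, 0.9], [[-1, 0.4, 0], 0, 0.9], [[-1, 0.4, 0], 0, 0.9], [[-1, 0.4, 0], 0, 0.9], [[-1, 0.4, 0], 0, 0.9], [[-1, 0.4, 0], 0, 0.9], [[-1, 0.4, 0], 0, 0.9], [[-1, 0.4, 0], 0, 0.9], [[-1, 0.4, 0], 0, 0.9], [[-1, 0.4, 0], 0, 0.9], [[-1, 0.4, 0], 0, 0.9], [[-1, 0.4, 0], 0, 0.9], [[-1, 0.4, 0], 0, 0.9], [[-1, 0.4, 0], 0, 0.9], [[-1, 0.4, 0], 0, 0.9], [[-1, 0.4, 0], 0, 0.9], [[-1, 0.4, 0], 0, 0.9], [[-1, 0.4, 0], 0, 0.9]])

```text
t: 4.63
ee_pos: [522.9, 2.9, 222.8]
orientation: [2.032, 2.396, 0.0]
ft_force: [-0.4, 0.7, 0.4]
width: 8.9
grasp_force: 0.0
```

```bash
cat > w.py <<'E'
import sys
from h import *
p=np.load('tray.npy');A=R.from_euler('z',p[2]).as_matrix()
toT=lambda P:(np.array(P)-[p[0],p[1],0])@A
W=lambda q:np.array(q,float)@A.T+[p[0],p[1],0]
o=ctrl.get_obs();b=R.from_rotvec(o['orientation']).as_matrix()
print('t',o['t'],'tcp',toT(o['ee_pos']).round(1),'toolx deg',np.degrees(np.arctan2(b[1,0],b[0,0])-p[2]).round(2),'w',o['width'],'F',np.round(o['ft_force'],1))
E
cat > w1.py <<'E'
from w import *
c=cam('wrist');img=c['image'][:,:,::-1].copy()
def line(P):
    q=(proj(c,W(P))*16)
    if np.abs(q).max()<30000: cv2.polylines(img,[q.astype(int).reshape(-1,1,2)],False,(0,0,255),1,cv2.LINE_AA,4)
line([[10,-130,74],[55,-22,74],[135,-22,74],[135,22,74],[55,22,74],[10,130,74]])
line([[10,-130,60],[-140,-130,60],[-140,130,60],[10,130,60]]);line([[85,-22,60],[85,22,60]])
cv2.imwrite('pics/'+sys.argv[1],img)
E
python3 w1.py w0.png
```

```text
t 4.6333 tcp [ 10.4  38.5 222.8] toolx deg 0.12 w 8.910930187606025 F [-0.4  0.7  0.4]
```

View pics/w0.png

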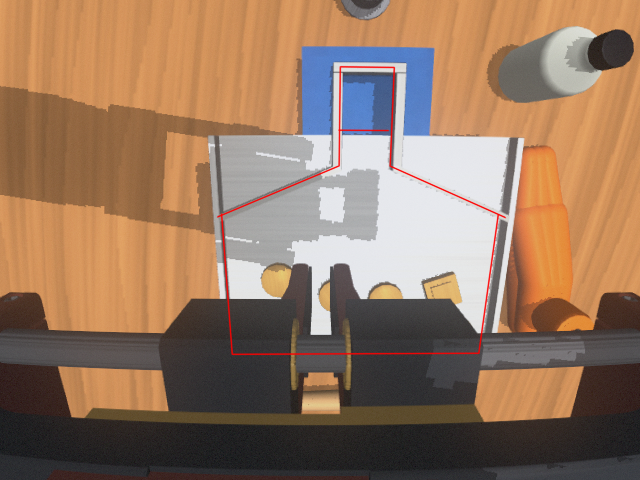

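The wrist view confirms the fit to about 2–3 mm. The actual gate sits about 1 mm to the −y side and 2 mm to the −x side. I'll push the stud at (-68,24) first, heading −13°.

>>> move_arm(steps=[[[-0.96, 0.04, 0], 0, 0.92], [[-0.96, 0.04, 0], 0, 0.92], [[-0.96, 0.04, 0], 0, 0.92], [[-0.96, 0.04, 0], 0, 0.92], [[-0.96, 0.04, 0], 0, 0.92], [[0, 0, 1], 1, 0.92], [[0, 0, 1], 1, 0.92], [[0, 0, 1], 0.6, 0.92], [[0, 0, 1], 0, 0.92], [[0, 0, 1], 0, 0.92], [[0, 0, 1], 0, 0.92], [[0, 0, 0.36], 0, 0.92], [[0, 0, 0], 0, 0.92], [[0, 0, 0], 0, 0.92]])

```text
t: 5.85
ee_pos: [546.6, -113.4, 63.7]
orientation: [-2.291, -2.149, 0.0]
ft_force: [0.1, -0.8, 0.5]
width: 7.3
grasp_force: 0.0
```

```bash
python3 w.py
```

```text
t 5.85 tcp [-108.2   33.8   63.7] toolx deg -12.95 w 7.262661588589942 F [ 0.1 -0.8  0.5]
```

>>> move_arm(steps=[[[0.3, 0, 0], 0, 0.92], [[0.3, 0, 0], 0, 0.92], [[0.4, 0, 0], 0, 0.92], [[0.4, 0, 0], 0, 0.92], [[0.4, 0, 0], 0, 0.92], [[0.4, 0, 0], 0, 0.92], [[0.4, 0, 0], 0, 0.92], [[0.4, 0, 0], 0, 0.92], [[0.4, 0, 0], 0, 0.92], [[0.4, 0, 0], 0, 0.92], [[0.3, 0, 0], 0, 0.92], [[0.2, 0, 0], 0, 0.92], [[0, 0, 0], 0, 0.92]])

```text
t: 6.93
ee_pos: [553.5, -5.1, 63.6]
orientation: [-2.292, -2.149, 0.0]
ft_force: [-0.8, 0.1, -0.5]
width: 6.6
grasp_force: 0.0
```

```bash
cat > s.py <<'E'
from w import *
c=cam('top')
mk=cv2.inRange(cv2.cvtColor(c['image'],cv2.COLOR_RGB2HSV),(10,110,80),(30,255,255))
pm=np.zeros_like(mk);cv2.fillPoly(pm,[proj(c,W([[-138,-128,60],[-138,128,60],[8,128,60],[52,22,60],[84,22,60],[84,-22,60],[52,-22,60],[8,-128,60]])).astype(np.int32)],255)
n,l,st,ce=cv2.connectedComponentsWithStats(mk&pm)
for i in range(1,n):
    if st[i,4]>25: print('brass',st[i].tolist(),toT(onz(c,ce[i],65)).round(1))
if len(sys.argv)>1: cv2.imwrite('pics/'+sys.argv[1],cv2.resize(c['image'][140:400,190:540],(800,594),interpolation=2)[:,:,::-1])
E
python3 s.py s1.png
```

```text
t 6.9333 tcp [-2.4  9.6 63.6] toolx deg -12.95 w 6.634460508266567 F [-0.8  0.1 -0.5]
```

View pics/s1.png

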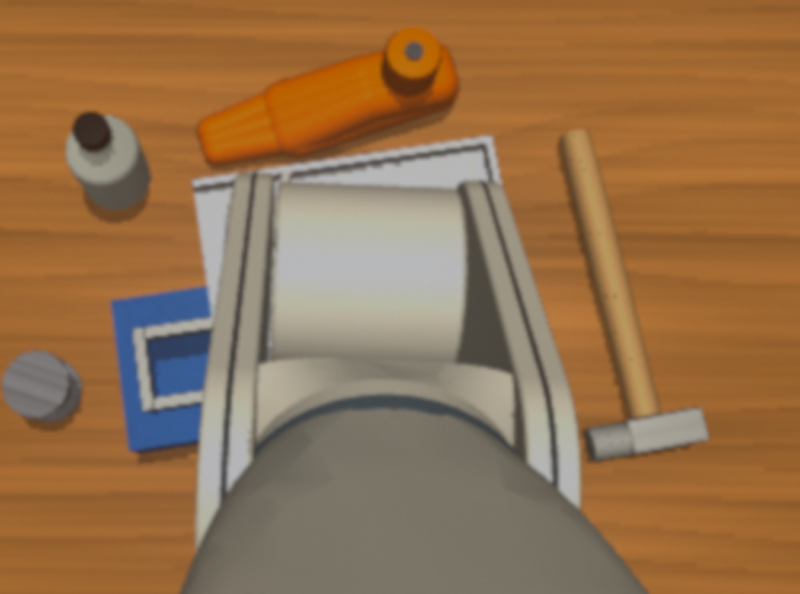

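The arm hides the tray from the top camera, so I'll use the wrist view, which looks ahead of the fingers.

View pics/s2.png

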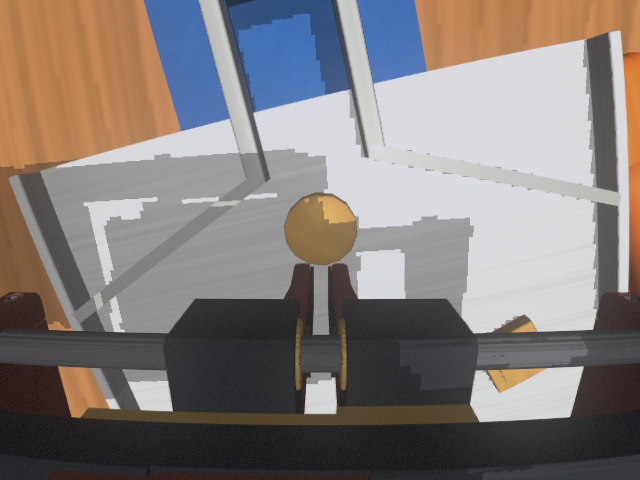

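The stud is nested at pixel (320,229), right in front of the gate mouth whose middle is about (315,167). I'll straighten the heading and push it through.

>>> move_arm(steps=[[[0.2, 0.09, 0], -0.87, 0.92], [[0.2, 0.09, 0], -0.87, 0.92], [[0.2, 0.09, 0], -0.86, 0.92], [[0.3, 0.03, 0], 0, 0.92], [[0.3, 0.03, 0], 0, 0.92], [[0.3, 0.02, 0], 0, 0.92], [[0.3, 0, 0], 0, 0.92], [[0.3, 0, 0], 0, 0.92], [[0.3, 0, 0], 0, 0.92], [[0.3, 0, 0], 0, 0.92], [[0.2, 0, 0], 0, 0.92], [[0, 0, 0], 0, 0.92]])

```text
t: 8.08
ee_pos: [552.6, 67.0, 63.7]
orientation: [-2.034, -2.394, 0.0]
ft_force: [0.3, -0.5, 0.1]
width: 6.9
grasp_force: 0.0
```

```bash
python3 s.py s3.png; C=scene python3 s.py
```

```text
t 8.0833 tcp [68.9 -1.1 63.7] toolx deg 0.05 w 6.941394028564777 F [ 0.3 -0.5  0.1]
brass [295, 320, 8, 70, 320] [27.7  9.9 65. ]
brass [340, 325, 7, 65, 287] [ 26.5 -13.8  65. ]
brass [322, 406, 136, 19, 1894] [-10.5 -42.8  65. ]
brass [174, 413, 150, 12, 1348] [-12.8  38.6  65. ]
t 8.1333 tcp [68.4 -1.2 63.7] toolx deg 0.05 w 7.011994829047126 F [ 0.1  0.6 -0.1]
brass [260, 219, 14, 9, 94] [-53.3  74.2  65. ]
brass [274, 244, 15, 10, 122] [-73.5 -28.7  65. ]
brass [288, 254, 20, 14, 164] [-65.  -83.2  65. ]
```

View pics/s3.png

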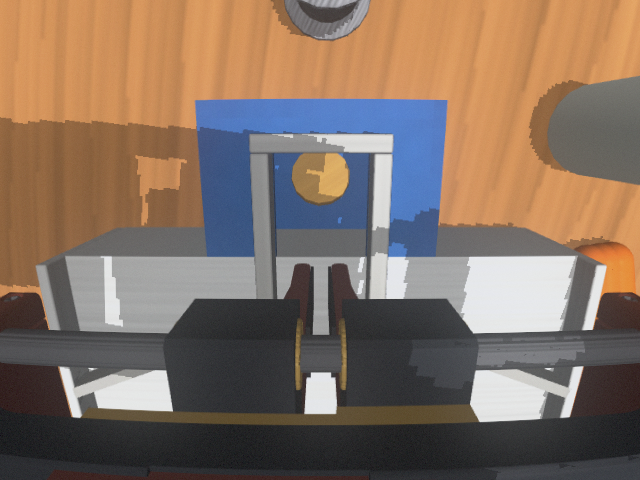

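The first stud is in the magazine at pixel (320,177), and the gate was well centred. Next is the stud at (-72,-25), heading +13.6°.

>>> move_arm(steps=[[[-1, 0, 0], 0, 0.92], [[-1, 0, 0], 0, 0.92], [[0, 0, -1], 0, 0.92], [[-0.88, 0.23, 0], 0, 0.92], [[-0.88, 0.23, 0], 0, 0.92], [[-0.88, 0.23, 0], 0, 0.92], [[-0.88, 0.23, 0], 0, 0.92], [[-0.88, 0.23, 0], 0, 0.92], [[-0.88, 0.21, 0], 0, 0.92], [[0, 0, 0], -1, 0.92], [[0, 0, 0], -1, 0.92], [[0, 0, 0], -0.72, 0.92], [[0, 0, 1], 0, 0.92], [[0, 0, 0], 0, 0.92], [[0, 0, 0], 0, 0.92]])

```text
t: 9.43
ee_pos: [614.4, -108.4, 62.6]
orientation: [-1.737, -2.614, 0.002]
ft_force: [-0.3, 0.5, -1.2]
width: 7.0
grasp_force: 0.0
```

```bash
python3 s.py
```

```text
t 9.4333 tcp [-114.1  -33.9   62.6] toolx deg 13.55 w 7.0258890823274225 F [-0.3  0.5 -1.2]
brass [66, 62, 72, 78, 4344] [-53.7  79.   65. ]
brass [286, 163, 73, 73, 4021] [-74.5 -25.4  65. ]
brass [411, 175, 69, 74, 4520] [-65.9 -81.8  65. ]
```

>>> move_arm(steps=[[[0.3, 0, 0], 0, 0.92], [[0.3, 0, 0], 0, 0.92], [[0.4, 0, 0], 0, 0.92], [[0.4, 0, 0], 0, 0.92], [[0.4, 0, 0], 0, 0.92], [[0.4, 0, 0], 0, 0.92], [[0.4, 0, 0], 0, 0.92], [[0.4, 0, 0], 0, 0.92], [[0.4, 0, 0], 0, 0.92], [[0.4, 0, 0], 0, 0.92], [[0.4, 0, 0], 0, 0.92], [[0.3, 0, 0], 0, 0.92], [[0.1, 0, 0], 0, 0.92], [[0, 0, 0], 0, 0.92]])

```text
t: 10.65
ee_pos: [570.7, -1.6, 63.6]
orientation: [-1.736, -2.618, 0.0]
ft_force: [0.2, -0.4, -0.9]
width: 7.1
grasp_force: 0.0
```

```bash
python3 s.py|head -3
```

```text
t 10.65 tcp [-1.7 -7.9 63.6] toolx deg 13.65 w 7.145206159632372 F [ 0.2 -0.4 -0.9]
brass [286, 196, 71, 70, 3839] [23.9 -2.2 65. ]
brass [103, 310, 59, 23, 977] [-46.8  80.8  65. ]
```

>>> move_arm(steps=[[[0.2, -0.07, 0], 0.91, 0.92], [[0.2, -0.07, 0], 0.91, 0.92], [[0.2, -0.07, 0], 0.9, 0.92], [[0.3, 0, 0], 0, 0.92], [[0.3, 0, 0], 0, 0.92], [[0.3, 0, 0], 0, 0.92], [[0.3, 0, 0], 0, 0.92], [[0.3, 0, 0], 0, 0.92], [[0.3, 0, 0], 0, 0.92], [[0.3, 0, 0], 0, 0.92], [[0.2, 0, 0], 0, 0.92], [[0, 0, 0], 0, 0.92], [[0, 0, 0], 0, 0.92]])

```text
t: 11.78
ee_pos: [552.0, 67.4, 63.7]
orientation: [2.034, 2.394, -0.0]
ft_force: [0.3, 0.1, -0.4]
width: 6.9
grasp_force: 0.0
```

```bash
python3 s.py s4.png; C=scene python3 s.py
```

```text
t 11.7833 tcp [69.4 -0.7 63.7] toolx deg 0.05 w 6.917902862200608 F [ 0.3  0.1 -0.4]
brass [295, 321, 8, 69, 306] [27.9 10.4 65. ]
brass [340, 324, 7, 66, 282] [ 27.2 -13.3  65. ]
brass [171, 406, 288, 19, 3293] [-10.6  -8.5  65. ]
t 11.8333 tcp [69.1 -0.7 63.7] toolx deg 0.02 w 6.98082051908183 F [ 0.7  0.1 -0.2]
brass [260, 219, 14, 9, 94] [-53.3  74.2  65. ]
brass [288, 254, 20, 14, 164] [-65.  -83.2  65. ]
```

View pics/s4.png

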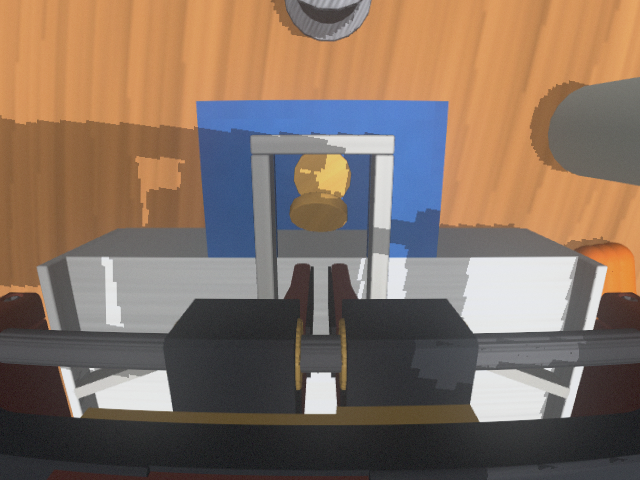

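The second stud is in too, leaning on the first at (320,210). Last is the stud at (-53,79), heading −45°.

>>> move_arm(steps=[[[-1, 0, 0], 0, 0.92], [[-1, 0, 0], 0, 0.92], [[0, 0, -1], 0, 0.92], [[-0.78, -0.84, 0], 0, 0.92], [[-0.78, -0.84, 0], 0, 0.92], [[-0.78, -0.84, 0], 0, 0.92], [[-0.78, -0.84, 0], 0, 0.92], [[-0.78, -0.84, 0], 0, 0.92], [[0, 0, 0], 1, 0.92], [[0, 0, 0], 1, 0.92], [[0, 0, 0], 1, 0.92], [[0, 0, 0], 1, 0.92], [[0, 0, 0], 1, 0.92], [[0, 0, 0], 1, 0.92], [[0, 0, 0], 1, 0.92], [[0, 0, 0], 1, 0.92], [[0, 0, 0], 1, 0.92], [[0, 0, 0], 0, 0.92], [[0, 0, 0], 0, 0.92]])

```text
t: 13.47
ee_pos: [472.2, -95.7, 88.7]
orientation: [2.794, 1.435, 0.0]
ft_force: [-1.3, -0.9, 1.0]
width: 7.1
grasp_force: 0.0
```

```bash
python3 s.py
```

```text
t 13.4667 tcp [-78.8 104.4  88.7] toolx deg -44.88 w 7.149555215111845 F [-1.3 -0.9  1. ]
brass [528, 0, 74, 39, 1620] [-72.9 -76.   65. ]
brass [289, 171, 63, 63, 2993] [-54.1  77.7  65. ]
brass [339, 322, 7, 20, 70] [-118.1  123.    65. ]
```

>>> move_arm(steps=[[[0, 0.06, 0.5], 0, 0.92], [[0, 0, 0.5], 0, 0.92], [[0, 0, 0], 0, 0.92], [[0.2, 0, 0], 0, 0.92], [[0.3, 0, 0], 0, 0.92], [[0.4, 0, 0], 0, 0.92], [[0.4, 0, 0], 0, 0.92], [[0.4, 0, 0], 0, 0.92], [[0.4, 0, 0], 0, 0.92], [[0.4, 0, 0], 0, 0.92], [[0.4, 0, 0], 0, 0.92], [[0.4, 0, 0], 0, 0.92], [[0.4, 0, 0], 0, 0.92], [[0.4, 0, 0], 0, 0.92], [[0.3, 0, 0], 0, 0.92], [[0.2, 0, 0], 0, 0.92], [[0, 0, 0], 0, 0.92]])

```text
t: 14.93
ee_pos: [541.3, -2.1, 63.6]
orientation: [2.795, 1.434, 0.001]
ft_force: [-0.4, 0.8, 0.1]
width: 7.0
grasp_force: 0.0
```

```bash
python3 s.py
```

```text
t 14.9333 tcp [ 2.5 21.1 63.6] toolx deg -44.96 w 6.9600567866539516 F [-0.4  0.8  0.1]
brass [211, 100, 43, 46, 354] [82.  -6.4 65. ]
brass [285, 196, 72, 70, 3803] [20.9  0.9 65. ]
brass [528, 197, 84, 83, 3725] [-68.1 -82.1  65. ]
brass [295, 321, 8, 69, 335] [-18.7  56.7  65. ]
brass [339, 324, 8, 66, 322] [-36.2  41.   65. ]
brass [205, 406, 252, 19, 2369] [-64.5  65.6  65. ]
```

>>> move_arm(steps=[[[-0.75, 0, 0], 0, 0.92], [[-0.75, 0, 0], 0, 0.92], [[0, 0, 0], -1, 0.92], [[0, 0, 0], -1, 0.92], [[0, 0, 0], -1, 0.92], [[0, 0, 0], -1, 0.92], [[0, 0, 0], -1, 0.92], [[0, 0, 0], -1, 0.92], [[0, 0, 0], -1, 0.92], [[0, 0, 0], -1, 0.92], [[0, 0, 0], -1, 0.92], [[0, 0.95, 0], 0, 0.92], [[0, 0.95, 0], 0, 0.92], [[0, 0, 0], 0, 0.92], [[0, 0, 0], 0, 0.92]])

```text
t: 16.23
ee_pos: [566.1, -26.0, 63.6]
orientation: [2.035, 2.393, 0.0]
ft_force: [-0.5, -0.1, 0.2]
width: 6.9
grasp_force: 0.0
```

```bash
python3 s.py
```

```text
t 16.2333 tcp [-25.    0.5  63.6] toolx deg -0.01 w 6.879896698502048 F [-0.5 -0.1  0.2]
brass [289, 40, 63, 8, 495] [81.5 -0.3 65. ]
brass [282, 157, 70, 69, 3237] [19.   2.9 65. ]
brass [473, 324, 30, 9, 148] [-51.5 -87.9  65. ]
brass [295, 326, 7, 64, 297] [-68.   11.7  65. ]
brass [340, 327, 7, 63, 280] [-68.3 -12.1  65. ]
brass [473, 369, 38, 16, 332] [-79.2 -90.4  65. ]
brass [169, 405, 294, 20, 3034] [-104.8   -8.9   65. ]
```

>>> move_arm(steps=[[[0.2, -0.05, 0], 0, 0.92], [[0.3, 0, 0], 0, 0.92], [[0.3, 0, 0], 0, 0.92], [[0.3, 0.02, 0], 0, 0.92], [[0.3, 0.03, 0], 0, 0.92], [[0.3, 0.03, 0], 0, 0.92], [[0.3, 0.02, 0], 0, 0.92], [[0.3, 0, 0], 0, 0.92], [[0.3, 0, 0], 0, 0.92], [[0.3, 0, 0], 0, 0.92], [[0.3, 0, 0], 0, 0.92], [[0.3, 0, 0], 0, 0.92], [[0.26, 0, 0], 0, 0.92], [[0, 0, 0], 0, 0.92], [[0, 0, 0], 0, 0.92]])

```text
t: 17.53
ee_pos: [551.5, 67.6, 63.6]
orientation: [-2.034, -2.394, 0.0]
ft_force: [0.8, 0.3, -0.4]
width: 7.2
grasp_force: 0.0
```

```bash
python3 s.py s5.png; C=scene python3 s.py
```

```text
t 17.5333 tcp [69.7 -0.2 63.6] toolx deg 0.04 w 7.219902542923267 F [ 0.8  0.3 -0.4]
brass [309, 251, 21, 2, 28] [85.7 -0.5 65. ]
brass [295, 322, 7, 68, 313] [27.9 10.9 65. ]
brass [340, 325, 7, 65, 286] [ 27.2 -12.8  65. ]
brass [172, 406, 282, 19, 3269] [-10.3  -7.3  65. ]
t 17.5833 tcp [69.4 -0.3 63.7] toolx deg 0.02 w 7.159370216427619 F [ 0.8 -0.6  0.4]
brass [288, 254, 20, 14, 164] [-65.  -83.2  65. ]
```

View pics/s5.png

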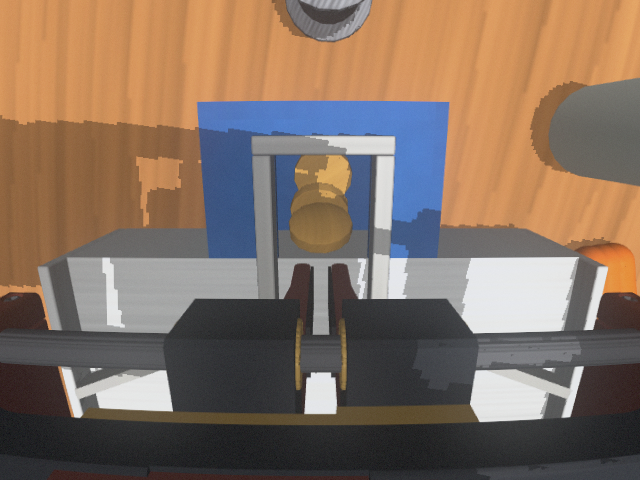

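All three studs have left the deck, and the third leans in the pile at about (320,222). I'll retract and check its height from two views.

>>> move_arm(steps=[[[-1, 0, 0], 0, 0.92], [[-1, 0, 0], 0, 0.92], [[0, 0, -1], 0, 0.92], [[0, 0, -1], 0, 0.92], [[0, 0, -1], 0, 0.92], [[-1, 0, -0.5], 0, 0.92], [[-1, 0, 0], 0, 0.92], [[0, 0, 0], 0, 0.92], [[0, 0, 0], 0, 0.92]])

```text
t: 18.38
ee_pos: [567.8, -32.7, 151.3]
orientation: [2.038, 2.391, 0.0]
ft_force: [0.4, 0.6, -0.8]
width: 7.2
grasp_force: 0.0
```

```bash
cat > m.py <<'E'
from w import *
ims=[]
for n in ['wrist','top','scene']:
    c=cam(n); 
    mk=cv2.inRange(cv2.cvtColor(c['image'],cv2.COLOR_RGB2HSV),(10,90,40),(30,255,255))
    q=proj(c,W([[85,-22,60],[135,-22,60],[135,22,60],[85,22,60]]))
    pm=np.zeros_like(mk);cv2.fillPoly(pm,[q.astype(np.int32)],255)
    k,l,st,ce=cv2.connectedComponentsWithStats(mk&pm)
    for i in range(1,k):
        if st[i,4]>15: print(n,st[i].tolist(),[toT(onz(c,ce[i],z)).round(0).tolist() for z in (15,45,65)])
    x,y=q.mean(0).astype(int); h=60 if n=='wrist' else 30
    x=min(max(x,h),639-h);y=min(max(y,h),479-h)
    ims.append(cv2.resize(c['image'][y-h:y+h,x-h:x+h],(266,266),interpolation=2)[:,:,::-1])
cv2.imwrite('pics/'+sys.argv[1],np.hstack(ims))
E
python3 m.py m1.png
```

```text
t 18.3833 tcp [-3.190e+01 -1.000e-01  1.513e+02] toolx deg -0.16 w 7.164796647016865 F [ 0.4  0.6 -0.8]
wrist [297, 7, 47, 56, 2159] [[112.0, -2.0, 15.0], [104.0, -2.0, 45.0], [99.0, -2.0, 65.0]]
top [258, 291, 27, 21, 450] [[110.0, -2.0, 15.0], [108.0, 1.0, 45.0], [107.0, 4.0, 65.0]]
```

View pics/m1.png

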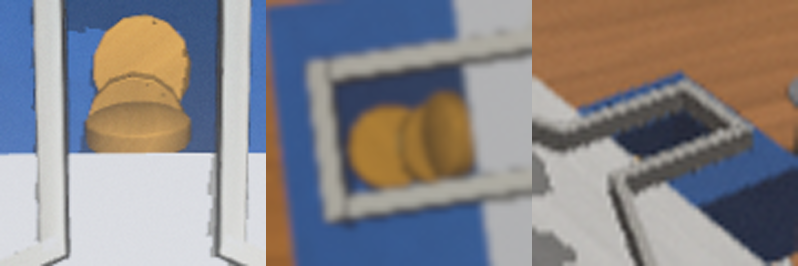

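Run:
```python
from w import *
c=cam('wrist');r=rot(c);C=np.array(c['xyz']);f=c['camera_matrix'][0][0]
print('cam tray',toT(C).round(0),'axis',(r[:,2]@A).round(2))
mk=cv2.inRange(cv2.cvtColor(c['image'],cv2.COLOR_RGB2HSV),(10,90,40),(30,255,255))
for v in range(4,66,3):
    x=np.nonzero(mk[v,285:355])[0]
    if len(x)<5: continue
    u=285+(x[0]+x[-1])/2; w=x[-1]-x[0]+1
    d=ray(c,[u,v]); # depth if width is the 34 mm diameter
    P=C+d*(f*34/w); print(v,w,toT(P).round(0))
```

```text
t 18.5333 tcp [-30.2   0.3 150.6] toolx deg -0.0 w 7.280427018521051 F [ 0.9 -0.1 -0. ]
cam tray [ 38.  -1. 313.] axis [-0.26  0.   -0.97]
10 13 [ 375.   -5. -747.]
13 24 [ 216.   -5. -260.]
16 30 [ 177.   -3. -144.]
19 35 [154.  -3. -78.]
22 39 [140.  -3. -37.]
25 40 [134.  -2. -28.]
28 43 [125.  -3.  -3.]
31 43 [123.  -3.  -3.]
34 43 [120.  -3.  -2.]
37 42 [120.  -2.  -9.]
40 41 [119.  -3. -16.]
43 38 [123.  -2. -41.]
46 39 [118.  -1. -32.]
49 39 [115.  -0. -31.]
52 42 [107.  -1.  -6.]
55 45 [100.  -1.  16.]
58 46 [97. -1. 23.]
61 46 [94. -1. 24.]
64 45 [93. -1. 18.]
```

>>> move_arm(steps=[[[0.9, 0, 0], 0, 0.92], [[0.9, 0, 0], 0, 0.92], [[0.9, 0, 0], 0, 0.92], [[0.9, 0, 0], 0, 0.92], [[0, 0, 0], 0, 0.92], [[0, 0, 0], 0, 0.92], [[0, 0, 0], 0, 0.92]])

```text
t: 19.17
ee_pos: [553.1, 57.4, 151.0]
orientation: [-2.033, -2.395, 0.001]
ft_force: [0.0, 0.1, 0.8]
width: 7.0
grasp_force: 0.0
```

Run:
```python
from w import *
c=cam('wrist');r=rot(c);C=np.array(c['xyz']);f=c['camera_matrix'][0][0]
print('cam tray',toT(C).round(0))
q=proj(c,W([[85,-22,60],[135,-22,60],[135,22,60],[85,22,60]])).round(0);print(q.tolist())
mk=cv2.inRange(cv2.cvtColor(c['image'],cv2.COLOR_RGB2HSV),(10,90,40),(30,255,255))
y0=int(q[:,1].min())-8;y1=int(q[:,1].max())+12;x0=int(q[:,0].min());x1=int(q[:,0].max())
for v in range(y0,y1,4):
    x=np.nonzero(mk[v,x0:x1])[0]
    if len(x)<5: continue
    w=x[-1]-x[0]+1; d=ray(c,[x0+(x[0]+x[-1])/2,v]); print(v,w,toT(C+d*(f*34/w)).round(0), 'z60:',toT(onz(c,[320,v],60))[0].round(0))
h=c['image'][y0-20:y1+30,x0-40:x1+40]; s=560/h.shape[0]
cv2.imwrite('pics/v.png',cv2.resize(h,None,fx=s,fy=s,interpolation=2)[:,:,::-1]);print(y0-20,x0-40,s)
```

```text
t 19.1667 tcp [ 5.94e+01 -1.00e-01  1.51e+02] toolx deg 0.06 w 7.037399991455053 F [0.  0.1 0.8]
cam tray [128.  -1. 314.]
[[350.0, 199.0], [351.0, 126.0], [287.0, 126.0], [288.0, 198.0]]
134 23 [ 132.   -3. -237.] z60: 130.0
138 32 [127.  -3. -81.] z60: 127.0
142 36 [123.  -3. -36.] z60: 124.0
146 39 [120.  -2.  -8.] z60: 122.0
150 40 [117.  -3.   1.] z60: 119.0
154 40 [114.  -2.   2.] z60: 116.0
158 38 [109.  -3. -14.] z60: 113.0
162 34 [103.  -2. -51.] z60: 111.0
166 36 [101.  -0. -30.] z60: 108.0
170 38 [ 99.  -0. -11.] z60: 105.0
174 40 [97. -0.  6.] z60: 102.0
178 41 [95. -1. 14.] z60: 100.0
182 43 [93. -1. 29.] z60: 97.0
186 43 [90. -1. 30.] z60: 94.0
190 41 [85. -1. 17.] z60: 91.0
194 39 [79. -1.  3.] z60: 88.0
198 31 [ 62.  -1. -76.] z60: 85.0
98 247 3.9160839160839163
```

View pics/v.png

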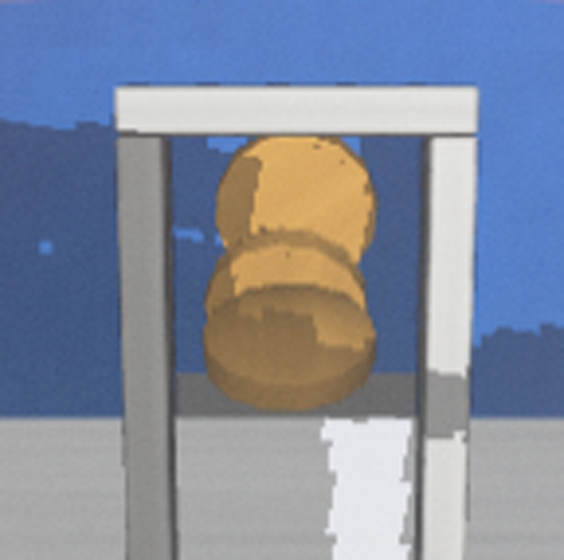

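The pile is stable. Triangulating the top stud's rim centre from the two wrist views gives z ≈ 35 mm, well under the 48 mm limit. The plate is still at (-65,-83) on the deck, so I'm handing in.

```bash
python3 -c "
from workcell import ctrl
print(ctrl.close_job())"
```

```text
the job is handed in; nothing more can be done
None
```

I pushed all three studs through the gate one at a time and they lie in the magazine (top one at about z = 35 mm, limit 48); the plate is still on the open deck, the bystanders were not touched, and the job is handed in (no verdict was returned).

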